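# Snap the gasketed lid of a storage box shut, corner to opposite corner

### The arm

A 6-joint arm with a two-finger parallel gripper is mounted at the origin on the work surface; the furniture and walls round the work are solid. World frame = base frame: x ahead of the robot, y to its left, z up, the work surface at z = 0. Lengths are in mm, angles in degrees, forces in N, time in s.
With the tool pointing down it reaches from about 300 to 850 mm from the base axis. Payload 4.2 kg.
Tool frame: the origin (TCP) lies on the centre line of the jaws, within the pads' length; the fingertips stand 14 mm ahead of it and the grasp point (between the pads) lies 5 mm behind it (env.finger_overhang is the z of the fingertips in the tool frame, in mm); z points along the fingers, y is the line along which they close (so a half turn about z gives the same grasp; the last joint's range is limited). The gripper opens to 91 mm and grips with 3 to 60 N. Pads are 32 mm wide; open, the fingers measure 118 mm over their backs; the gripper's body (76 mm by 178 mm) begins 60 mm behind the grasp point.
Start: joints at [-64.687, 18.312, 89.639, -0, 72.044, -1.146], TCP at [256.202, -514.784, 227.976] pointing down, gripper open.
Joint ranges: [-177.97, 177.97], [-48.28, 115.42], [12.27, 149.76], [-77.06, 257.06], [2.81, 150.46], [-146.56, 146.56]. Speed limits (degrees/s): [147.25, 147.25, 180, 180, 180, 180].

### API

Orientations are given as [roll, pitch, yaw] about the fixed x, y, z axes, in that order (R = Rz(yaw) Ry(pitch) Rx(roll)).
In Python, from workcell import sensors, viewer, env gives the robot as it stands. The module is installed in compiled form; this text tells all that it offers.
- The arm moves only by the tool step_arm, never from a script. Its argument "plan" is one flat list of numbers, 6 for each row, row after row: the shift along the tool's x, y, z in cm, then the turn, a rotation vector about the tool's x, y, z in rad. In form: [x, y, z, wx, wy, wz, x, y, z, wx, wy, wz, ...]. A call has 1 to 5 rows; each row shifts and turns the commanded pose from where the row before left it, along the tool's axes as they then stand; what a row does not reach is not made up. A row lasts 1/12 s, in which the tool goes at most 41.7 mm and 7.16 degrees, less where a joint would pass 70% of its speed; a pose out of reach is approached as far as the arm can. A call is refused whole if a number of a shift passes 4.17 or a number of a turn 0.125, either way. A call with a gripper value outside its range is refused whole. "hand" is the finger opening in cm, from 0 to 9.12, set as the call begins (left out, the last holds). The fingers move at their own pace and stop on an object; "newtons" is the grip in N (left out, the last holds). Time passes only in rows, so rows that do not move let the fingers close. It gives the time, the measured TCP pose, the force, the opening and the grip force at its end, in the units of the state.
- sensors.state(): the state, without advancing time (a new reading comes with each control period).
- viewer.grab_frame(name): name is "scene" or "top" or "wrist"; returns a dict with "img" (400x640x3 uint8, red, green, blue), "fx", "fy", "cx", "cy" (pixels), "position" and "attitude" of the camera in the world. Camera axes: x right, y down, z forward; pixel columns grow to the right and rows downward; lengths in mm; the calibration is good to about 2 mm. The wrist camera is an equidistant fisheye: a pixel r from the principal point sees the ray r / f radians off the axis. A picture is of the moment at which its call begins. There is no depth.
- env.job_done(): hands the job in; it is judged then, once.
Trained networks look in a picture, given as the dict that the camera call returned (one of the last four; its "shot" number tells which), for a name from the list of things; names that differ only in an ending like _2 or _b are one class to them, and where a whole thing is asked for, a point or a joint stands for the part that bears it (a point fixed in the world has none). Each returns a list of dicts, best first, with "score" (0 to 1); they miss things now and then, are a little off and sometimes report something else, mostly with a low value. They report only what shows in the picture. A call takes as long as a camera call.
- viewer.boxes_of(name, picture): "location" ([column, row] in pixels, amid what is visible of it).
- viewer.pinpoint(name, picture): "location" ([column, row] in pixels: a listed point, or the origin of a listed thing).
The state is a dict: "time_s": time; "qpos": joint angles; "qvel": joint speeds; "effort": joint torques, N m; "ee_pos": TCP position; "ee_rot": TCP orientation; "force": force on the tool from outside, world axes, zero at the start; "torque": the same for the moment, N m; "gripper_width": finger opening in mm; "gripper_force": force on a finger pad.
Only numpy, scipy, OpenCV 4.12 (cv2) and the standard library are available. Lean on these libraries where they do the work, as an engineer would, in place of code of your own. Each camera call takes 0.05 s, during which the arm holds its last target. There are 200 camera calls.

### The job

The stationery box is packed and its lid is lying loose on the gasket: press down the four corner clips until each snaps over the rim, so that the lid is clamped all round. Work crosswise so that the gasket beds evenly: start with any corner, do the diagonally opposite corner second, and only then the other two. Leave the box standing where it is and everything else on the desk undisturbed.

Things in the scene. Friction and masses are not known exactly. Their poses are not given: they have to be found in the camera images.
- storage_box: clear plastic storage box (packed, about 2 kg, loose) with a white lid on a black gasket and four identical grey clips near the lid's corners, two on each long side; 102 mm (x) by 150 mm (y) over lid and rim. Origin: centre of the underside; x across the box, away from the robot at yaw 0; y along it, to the left; z up. The rim's bead is 60 mm up, its outer edge at x +-50 mm. Yaw within 0.22 rad.
- lid (a joint): how far the white lid stands above fully seated, m: about 0.003 at the start, held up by the springy gasket; under 0.001 when all four clips hold it. It tilts a little while only some clips are shut; a corner takes some 5 N to squeeze home and stops dead at 0
- clip_near_left (a joint): grey clip, long side near the robot, left end; pin along y at x -34, y +44, z 70 mm in the box's frame (lid seated). Plate 28 mm wide, 21 mm outward from the pin, then a 19 mm leg bent down to an inward hook. Angle, rad: 0 shut (plate level, top at z 72 mm); larger = swung up. Starts 0.4 to 0.65, stays where left; pressed on its outer half snaps over the rim at 6 to 12 N and holds near -0.01
- clip_near_left_pad (a point): point to press on clip_near_left: middle of the plate's upper face, 14 mm outward from the pin; it moves with the clip
- clip_near_right (a joint): grey clip, long side near the robot, right end; pin along y at x -34, y -44, z 70 mm in the box's frame (lid seated). Plate 28 mm wide, 21 mm outward from the pin, then a 19 mm leg bent down to an inward hook. Angle, rad: 0 shut (plate level, top at z 72 mm); larger = swung up. Starts 0.4 to 0.65, stays where left; pressed on its outer half snaps over the rim at 6 to 12 N and holds near -0.01
- clip_near_right_pad (a point): point to press on clip_near_right: middle of the plate's upper face, 14 mm outward from the pin; it moves with the clip
- clip_far_left (a joint): grey clip, long side away from the robot, left end; pin along y at x +34, y +44, z 70 mm in the box's frame (lid seated). Plate 28 mm wide, 21 mm outward from the pin, then a 19 mm leg bent down to an inward hook. Angle, rad: 0 shut (plate level, top at z 72 mm); larger = swung up. Starts 0.4 to 0.65, stays where left; pressed on its outer half snaps over the rim at 6 to 12 N and holds near -0.01
- clip_far_left_pad (a point): point to press on clip_far_left: middle of the plate's upper face, 14 mm outward from the pin; it moves with the clip
- clip_far_right (a joint): grey clip, long side away from the robot, right end; pin along y at x +34, y -44, z 70 mm in the box's frame (lid seated). Plate 28 mm wide, 21 mm outward from the pin, then a 19 mm leg bent down to an inward hook. Angle, rad: 0 shut (plate level, top at z 72 mm); larger = swung up. Starts 0.4 to 0.65, stays where left; pressed on its outer half snaps over the rim at 6 to 12 N and holds near -0.01
- clip_far_right_pad (a point): point to press on clip_far_right: middle of the plate's upper face, 14 mm outward from the pin; it moves with the clip
- mug: white mug, 92x127x95 mm; bystander; origin: middle of its underside
- pen_pot: black pen pot with pens, 80x80x147 mm; bystander; origin: middle of its underside
- sticky_pad: pad of yellow sticky notes left of the box, 78x77x20 mm; bystander; origin: middle of its underside
- glue_stick: glue stick standing upright right of the box, 26 mm across, 90 mm tall; bystander; origin: middle of its underside
- highlighter: blue marker lying in front of the box, 128x16x17 mm; bystander; origin: middle of its underside

How it is judged:
By the outcome, as a careful person would: the job done as asked, in the order asked, and still so for the second after the job is handed in, with the robot touching nothing.
It also fails if it takes over 45 s, if anything falls off the work surface, if the arm or the gripper's body presses on something with over 40 N, if the wrist force passes 120 N, or if a joint passes its speed limit or range.

## Working session

There is one attempt and no reset: what is moved stays moved. The work goes in short steps, Python scripts to look and compute and a tool call to move; the robot and the scene stay as the last step left them, time stands still between calls to the robot, and variables do not carry over. Pictures are saved under pics/ and viewed, at most 10 in all, crops included, and the job is handed in when it is done.

Besides the shell and the picture viewer there is one more tool, called after "Call:" by a JSON object that holds its "name" and its "arguments", one argument or row to a line. step_arm: Moves the arm, as the interface text tells. Its arguments: {"type":"object","properties":{"plan":{"type":"array","items":{"type":"number"}},"hand":{"type":"number"},"newtons":{"type":"number"}},"required":["plan"]}

```bash
mkdir -p pics
cat > h.py <<'E'
import numpy as np, cv2
from scipy.spatial.transform import Rotation as R
from workcell import sensors, viewer, env
def rot(f):
    a=np.array(f["attitude"],float)
    if a.shape==(3,3): return a
    return R.from_euler('xyz',a,degrees=True).as_matrix()
def at_z(f,px,z):
    d=rot(f)@np.array([(px[0]-f["cx"])/f["fx"],(px[1]-f["cy"])/f["fy"],1])
    p=np.array(f["position"],float); return p+d*(z-p[2])/d[2]
def proj(f,P):
    c=rot(f).T@(np.array(P,float)-f["position"]); return np.array([f["cx"]+f["fx"]*c[0]/c[2],f["cy"]+f["fy"]*c[1]/c[2]])
def save(f,n,crop=None,s=1):
    im=f["img"][:,:,::-1]
    if crop: im=im[crop[1]:crop[3],crop[0]:crop[2]]
    cv2.imwrite("pics/"+n,cv2.resize(im,None,fx=s,fy=s,interpolation=cv2.INTER_CUBIC))
CL=["near_left","near_right","far_left","far_right"]
E
python3 - <<'E'
from h import *
print(sensors.state(), env.finger_overhang)
for n in ["top","scene"]:
    f=viewer.grab_frame(n); save(f,n+"1.png")
    print(n,{k:v for k,v in f.items() if k!="img"})
    for t in ["storage_box","mug","pen_pot","sticky_pad","glue_stick","highlighter"]:
        r=viewer.pinpoint(t,f)[:1]
        for q in r: print(t,q, at_z(f,q["location"],0).round(1))
    for c in CL:
        for q in viewer.pinpoint("clip_"+c+"_pad",f)[:4]: print(c,q,at_z(f,q["location"],81).round(1))
E
```

```text
{'time_s': 0.0, 'qpos': array([-6.46880164e+01,  1.83512086e+01,  8.97077609e+01, -2.10238849e-03,
        7.20420131e+01, -1.14633500e+00]), 'qvel': array([ 0.01144092,  0.00923167,  0.02589967,  0.07077332,  0.12559979,
       -0.03375503]), 'effort': array([ 4.00058634e-03, -4.12454689e+01, -2.31971061e+01,  7.31859938e-02,
        4.57126228e-02, -1.29950263e-04]), 'ee_pos': array([ 255.96948805, -514.34326258,  227.11540346]), 'ee_rot': array([-1.79898998e+02, -2.18350728e-05,  2.64589685e+01]), 'force': array([-0.6327691 , -0.3832853 ,  0.17573293]), 'torque': array([ 0.03374814,  0.02171224, -0.01083217]), 'gripper_force': 0.0, 'gripper_width': 91.62438202981303} 14.0
top {'fx': 397.7494045808406, 'fy': 397.7494045808406, 'cx': 319.1014032324977, 'cy': 197.87522841003198, 'position': array([ 289.83952662,  112.33421307, 1011.27337312]), 'attitude': array([-170.53806128,   -1.79478829,  -89.75962299]), 'shot': 1}
storage_box {'location': [366.8, 190.3], 'score': 0.96} [479.7 -42.5   0. ]
mug {'location': [216.0, 185.9], 'score': 0.88} [487.3 346.6   0. ]
pen_pot {'location': [2
[... 1015 characters left out ...]
re': 0.72} [488.4 350.9   0. ]
pen_pot {'location': [282.8, 287.4], 'score': 0.68} [319.8 267.5  -0. ]
sticky_pad {'location': [310.6, 229.5], 'score': 0.61} [450.2 106.6   0. ]
glue_stick {'location': [394.0, 190.3], 'score': 0.55} [ 478.1 -184.1    0. ]
highlighter {'location': [387.2, 219.4], 'score': 0.52} [381.  -58.5   0. ]
near_left {'location': [354.1, 183.3], 'score': 0.69} [442.6  -8.7  81. ]
near_right {'location': [384.5, 175.1], 'score': 0.68} [434.  -95.5  81. ]
far_left {'location': [324.0, 175.3], 'score': 0.53} [517.4  16.7  81. ]
far_left {'location': [384.0, 176.3], 'score': 0.52} [429.8 -89.6  81. ]
far_right {'location': [352.1, 164.5], 'score': 0.59} [527.4 -79.2  81. ]
```

Run:
```python
from h import *
f=viewer.grab_frame("top"); save(f,"top2.png",(270,130,450,260),4)
```

```text
(no output)
```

View pics/top2.png

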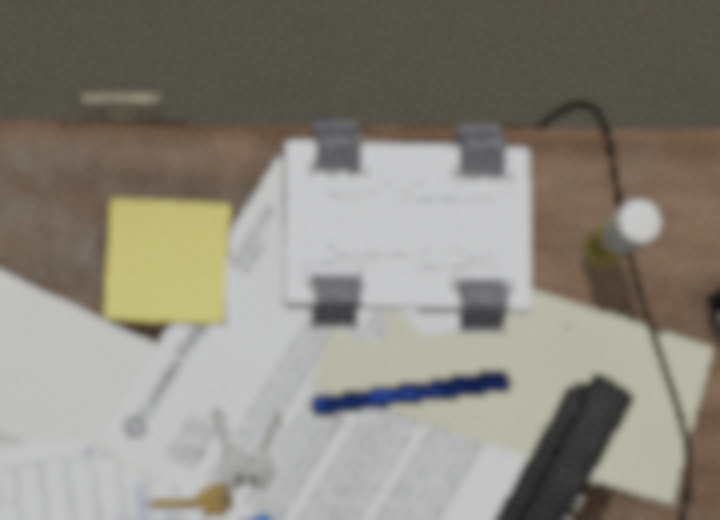

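View pics/scene1.png

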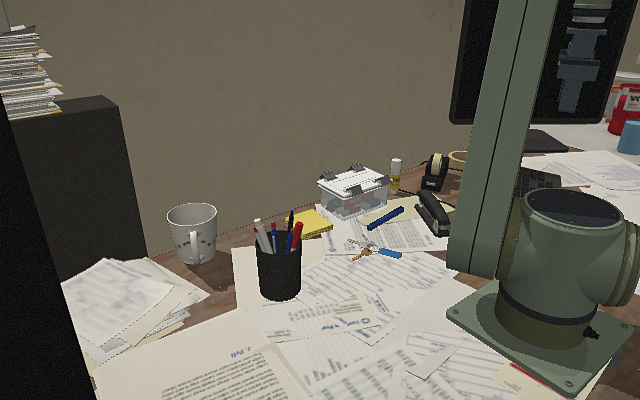

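Run:
```python
from h import *
from scipy.optimize import least_squares
T=viewer.grab_frame("top");S=viewer.grab_frame("scene")
for c in [(80,122),(200,124),(500,128),(700,131)]: print("wall",at_z(T,(270+c[0]/4,130+c[1]/4),0).round())
m=T["img"].min(2); 
g=((m>150)).astype(np.uint8)[155:212,335:410]
n,l,s,_=cv2.connectedComponentsWithStats(g);i=1+np.argmax(s[1:,4]);ys,xs=np.where(l==i)
r=cv2.minAreaRect(np.c_[xs,ys].astype(np.float32));print(r)
for q in cv2.boxPoints(r): print(at_z(T,q+[335,155],72).round(1))
E=dict(near_left=(-1,1),near_right=(-1,-1),far_left=(1,1),far_right=(1,-1))
obs=[]
for f in(T,S):
    for c in CL:
        q=viewer.pinpoint("clip_"+c+"_pad",f)[0]; obs.append((f,E[c],np.array(q["location"])))
def pt(p,e,a):
    # pad: 14 out,2 up at angle a
    o=14*np.cos(a)-2*np.sin(a); u=14*np.sin(a)+2*np.cos(a)
    v=np.array([e[0]*(34+o),e[1]*44]); c,s=np.cos(p[2]),np.sin(p[2])
    return [p[0]+c*v[0]-s*v[1],p[1]+s*v[0]+c*v[1],73+u]
fun=lambda p:np.concatenate([proj(f,pt(p,e,.52))-q for f,e,q in obs])
s=least_squares(fun,[478,-42,0],x_scale=[10,10,.1],loss="soft_l1");print(s.x,fun(s.x).round(1))
for q in viewer.pinpoint("storage_box",T)[:1]:print(at_z(T,q["location"],0))
```

```text
wall [557. 158.   0.]
wall [557.  79.   0.]
wall [ 556. -118.    0.]
wall [ 556. -251.    0.]
((37.0, 33.0), (46.0, 74.0), 90.0)
[528.   45.2  72. ]
[ 530.2 -136.1   72. ]
[ 416.7 -132.4   72. ]
[415.2  45.5  72. ]Traceback (most recent call last):
  File "<stdin>", line 14, in <module>
IndexError: list index out of range
```

```bash
cat >> h.py <<'E'
def plan(pos,rpy,n,s=None):
    s=s or sensors.state(); A=R.from_euler('xyz',s["ee_rot"],degrees=True); p=np.array(s["ee_pos"])
    B=R.from_euler('xyz',rpy,degrees=True); w=(A.inv()*B).as_rotvec()/n; d=(np.array(pos)-p)/n/10
    for i in range(n):
        print((A.inv().apply(d)).round(2).tolist()+w.round(4).tolist()); A=A*R.from_rotvec(w)
E
python3 -c "
from h import *
plan([430,-45,270],[180,0,0],15)"
```

```text
[2.43, -2.29, -0.28, 0.0, -0.0, 0.0308]
[2.36, -2.36, -0.28, 0.0, -0.0, 0.0308]
[2.29, -2.43, -0.28, 0.0, -0.0, 0.0308]
[2.21, -2.5, -0.28, 0.0, -0.0, 0.0308]
[2.13, -2.57, -0.28, 0.0, -0.0, 0.0308]
[2.05, -2.63, -0.28, 0.0, -0.0, 0.0308]
[1.97, -2.7, -0.28, 0.0, -0.0, 0.0308]
[1.89, -2.75, -0.28, 0.0, -0.0, 0.0308]
[1.8, -2.81, -0.28, 0.0, -0.0, 0.0308]
[1.71, -2.87, -0.28, 0.0, -0.0, 0.0308]
[1.63, -2.92, -0.28, 0.0, -0.0, 0.0308]
[1.53, -2.97, -0.28, 0.0, -0.0, 0.0308]
[1.44, -3.01, -0.28, 0.0, -0.0, 0.0308]
[1.35, -3.05, -0.28, 0.0, -0.0, 0.0308]
[1.25, -3.09, -0.28, 0.0, -0.0, 0.0308]
```

Call:
{"name": "step_arm", "arguments": {
  "plan": [2.43, -2.29, -0.28, 0, 0, 0.031, 2.36, -2.36, -0.28, 0, 0, 0.031, 2.29, -2.43, -0.28, 0, 0, 0.031, 2.21, -2.5, -0.28, 0, 0, 0.031, 2.13, -2.57, -0.28, 0, 0, 0.031],
  "hand": 0
}}

```text
time_s: 1.72
ee_pos: [314.4, -356.8, 242.1]
ee_rot: [180.0, -0.0, 17.5]
force: [0.8, -0.6, 0.8]
gripper_width: 60.8
gripper_force: 0.0
```

Call:
{"name": "step_arm", "arguments": {
  "plan": [2.05, -2.63, -0.28, 0, 0, 0.031, 1.97, -2.7, -0.28, 0, 0, 0.031, 1.89, -2.75, -0.28, 0, 0, 0.031, 1.8, -2.81, -0.28, 0, 0, 0.031, 1.71, -2.87, -0.28, 0, 0, 0.031]
}}

```text
time_s: 2.13
ee_pos: [372.5, -200.3, 256.3]
ee_rot: [180.0, -0.0, 8.6]
force: [0.5, -1.1, -0.7]
gripper_width: 27.8
gripper_force: 0.0
```

Call:
{"name": "step_arm", "arguments": {
  "plan": [1.63, -2.92, -0.28, 0, 0, 0.031, 1.53, -2.97, -0.28, 0, 0, 0.031, 1.44, -3.01, -0.28, 0, 0, 0.031, 1.35, -3.05, -0.28, 0, 0, 0.031, 1.25, -3.09, -0.28, 0, 0, 0.031]
}}

```text
time_s: 2.55
ee_pos: [430.8, -43.7, 270.4]
ee_rot: [180.0, -0.0, -0.3]
force: [-0.2, -0.5, -0.2]
gripper_width: 0.3
gripper_force: 0.0
```

```bash
cat >> h.py <<'E'
def ray(f,px):
    v=np.array([(px[0]-f["cx"])/f["fx"],(px[1]-f["cy"])/f["fy"]]);t=np.linalg.norm(v)+1e-9
    return rot(f)@np.r_[v/t*np.sin(t),np.cos(t)]
def wz(f,px,z):
    d=ray(f,px);p=np.array(f["position"]);return p+d*(z-p[2])/d[2]
E
python3 - <<'E'
from h import *
s=sensors.state();print(s["ee_pos"],s["ee_rot"],s["qpos"],s["gripper_width"],s["force"],s["time_s"])
f=viewer.grab_frame("wrist"); save(f,"w1.png")
print({k:v for k,v in f.items() if k!="img"})
for c in CL:
    for q in viewer.pinpoint("clip_"+c+"_pad",f)[:3]: print(c,q,wz(f,q["location"],81).round(1))
for q in viewer.pinpoint("storage_box",f)[:1]: print(q,wz(f,q["location"],0).round(1))
E
```

```text
[430.78296845 -43.74230885 270.35147762] [ 1.79984595e+02 -4.51061820e-02 -2.66669378e-01] [-7.31266982e+00  3.73648767e+00  1.02214658e+02 -1.01485416e-02
  7.40021992e+01  8.29567986e+01] 0.2908249645441653 [-0.16366048 -0.54230013 -0.15986869] 2.55
{'fx': 309.70691628693146, 'fy': 309.70691628693146, 'cx': 319.33837131278705, 'cy': 199.29588296372367, 'position': array([502.68989183, -44.93160099, 426.94742932]), 'attitude': array([ 1.65098004e+02, -1.01634826e-02, -9.02552122e+01]), 'shot': 6}
near_left {'location': [279.7, 182.3], 'score': 0.75} [431.    0.8  81. ]
near_right {'location': [357.6, 180.7], 'score': 0.58} [432.5 -88.5  81. ]
near_right {'location': [85.1, 142.8], 'score': 0.33} [492.7 278.   81. ]
far_left {'location': [278.5, 98.6], 'score': 0.78} [5.261e+02 1.000e-01 8.100e+01]
far_right {'location': [357.6, 101.7], 'score': 0.92} [522.1 -87.4  81. ]
{'location': [279.0, 98.9], 'score': 0.69} [531.1   9.9   0. ]
```

View pics/w1.png

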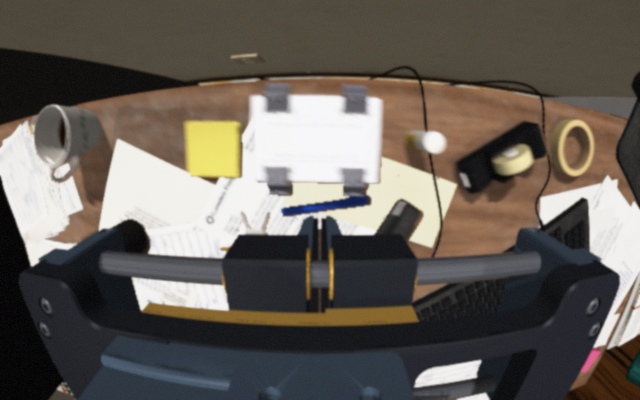

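Call:
{"name": "step_arm", "arguments": {
  "plan": [-0.12, -0.88, 3.16, 0, 0, 0, -0.12, -0.88, 3.16, 0, 0, 0, -0.12, -0.88, 3.16, 0, 0, 0, -0.12, -0.88, 3.16, 0, 0, 0, -0.1, -0.88, 3.0, 0, 0, 0]
}}

```text
time_s: 3.27
ee_pos: [424.1, -2.5, 112.2]
ee_rot: [180.0, -0.0, -0.3]
force: [0.2, 1.1, -0.4]
gripper_width: 0.7
gripper_force: 0.0
```

Call:
{"name": "step_arm", "arguments": {
  "plan": [0, 0, 0.3, 0, 0, 0, 0, 0, 0.3, 0, 0, 0, 0, 0, 0.3, 0, 0, 0, 0, 0, 0.2, 0, 0, 0, 0, 0, 0.2, 0, 0, 0]
}}

```text
time_s: 3.68
ee_pos: [426.2, -2.0, 101.8]
ee_rot: [180.0, -0.2, -0.2]
force: [0.2, -0.8, 0.6]
gripper_width: 0.3
gripper_force: 0.0
```

Call:
{"name": "step_arm", "arguments": {
  "plan": [0, -0.2, 0.2, 0, 0, 0, 0, 0, 0.2, 0, 0, 0, 0, 0, 0.2, 0, 0, 0, 0, 0, 0.2, 0, 0, 0, 0, 0, 0.2, 0, 0, 0]
}}

```text
time_s: 4.1
ee_pos: [424.0, 0.7, 90.7]
ee_rot: [180.0, 0.1, -0.2]
force: [-4.7, -0.7, 8.0]
gripper_width: 0.3
gripper_force: 3.9
```

Run:
```python
from h import *
print(sensors.state()["ee_pos"],sensors.state()["force"])
f=viewer.grab_frame("wrist"); save(f,"w2.png",(220,60,420,210),4)
```

```text
[423.96857125   0.68700412  90.73629837] [-4.74854346 -0.66679713  7.9701621 ]
```

View pics/w2.png

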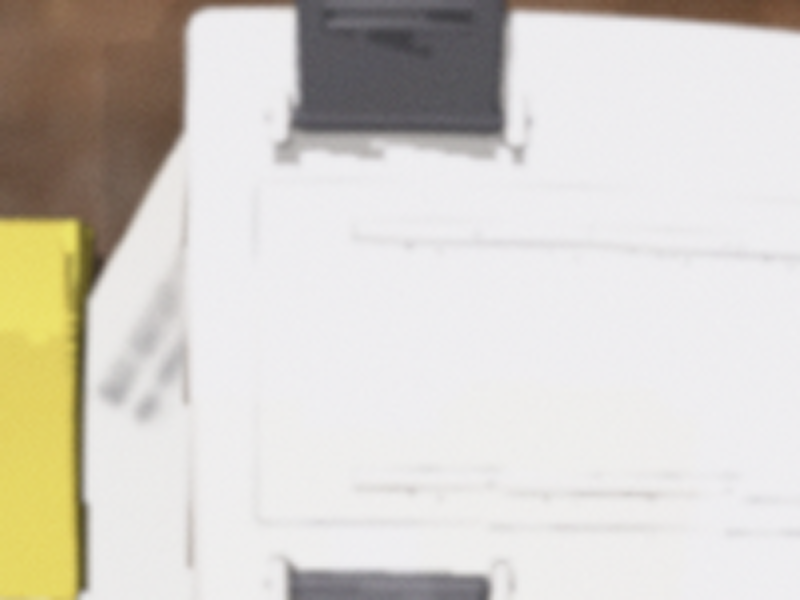

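The view shows the near-left clip under the fingers at (390,590) in the crop. The far-left clip is at (400,60), with its hinge lugs beside it. The finger is on the plate, so I'll keep pressing.

Call:
{"name": "step_arm", "arguments": {
  "plan": [0, 0, 0.15, 0, 0, 0, 0, 0, 0.15, 0, 0, 0, 0, 0, 0.1, 0, 0, 0, 0, 0, 0.1, 0, 0, 0]
}}

```text
time_s: 4.48
ee_pos: [424.3, 0.8, 85.7]
ee_rot: [-180.0, 0.1, -0.2]
force: [-4.8, 0.5, 12.1]
gripper_width: 0.3
gripper_force: 6.3
```

Call:
{"name": "step_arm", "arguments": {
  "plan": [0, 0, 0.1, 0, 0, 0, 0, 0, 0.1, 0, 0, 0, 0, 0, 0, 0, 0, 0]
}}

```text
time_s: 4.73
ee_pos: [424.3, 0.8, 85.1]
ee_rot: [-180.0, 0.1, -0.2]
force: [-7.7, 0.9, 21.1]
gripper_width: 0.7
gripper_force: 10.5
```

Call:
{"name": "step_arm", "arguments": {
  "plan": [0, 0, -0.5, 0, 0, 0, 0, 0, -2.5, 0, 0, 0, 0, 0, -4, 0, 0, 0, 0, 0, -4, 0, 0, 0, -1.0, 0, -3, 0, 0, 0]
}}

```text
time_s: 5.15
ee_pos: [417.6, 0.7, 226.6]
ee_rot: [180.0, -0.4, -0.2]
force: [0.9, -0.8, 1.2]
gripper_width: 0.5
gripper_force: 0.0
```

Run:
```python
from h import *
s=sensors.state();print(s["ee_pos"],s["force"],s["qpos"])
f=viewer.grab_frame("wrist"); save(f,"w3.png",(230,70,430,220),4)
for y in (60,0,-100,-200): pass
for c in CL:
    for q in viewer.pinpoint("clip_"+c+"_pad",f)[:1]: print(c,q,wz(f,q["location"],80).round(1))
```

```text
[417.63486613   0.66805813 226.62033188] [ 0.93325762 -0.83219117  1.16749499] [-1.48731066e+00  3.84193921e+00  1.08602148e+02  1.50273385e-03
  6.71940863e+01  8.86900063e+01]
near_left {'location': [319.5, 179.0], 'score': 0.68} [ 4.306e+02 -4.000e-01  8.000e+01]
near_right {'location': [404.9, 177.5], 'score': 0.96} [432.5 -87.7  80. ]
far_left {'location': [318.9, 86.4], 'score': 0.68} [ 5.222e+02 -1.000e-01  8.000e+01]
far_right {'location': [409.9, 86.6], 'score': 0.65} [525.  -90.4  80. ]
```

View pics/w3.png

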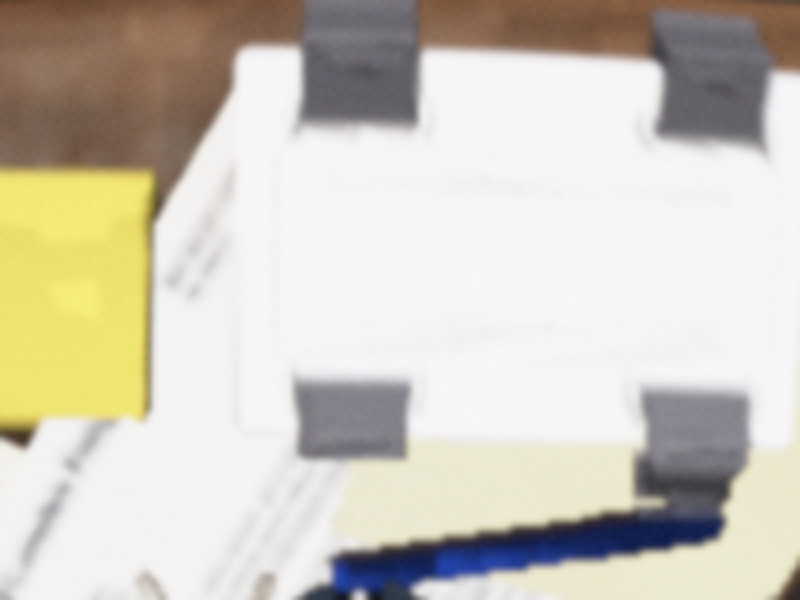

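Near-left plate now lies flat, with its leg hidden at crop (350,420). The other three are still swung up. The far clips sit close to the wall, so I'll tilt the tool 42° for them.

```bash
python3 -c "
from h import *
plan([490,-89.5,190],[180,-42,-1.5],7)"
```

```text
[1.08, 1.29, 0.47, -0.0012, 0.1048, 0.0031]
[1.03, 1.28, 0.58, -0.0012, 0.1048, 0.0031]
[0.97, 1.28, 0.69, -0.0012, 0.1048, 0.0031]
[0.89, 1.27, 0.78, -0.0012, 0.1048, 0.0031]
[0.81, 1.27, 0.88, -0.0012, 0.1048, 0.0031]
[0.72, 1.27, 0.96, -0.0012, 0.1048, 0.0031]
[0.62, 1.26, 1.03, -0.0012, 0.1048, 0.0031]
```

Call:
{"name": "step_arm", "arguments": {
  "plan": [1.08, 1.29, 0.47, -0.001, 0.105, 0.003, 1.03, 1.28, 0.58, -0.001, 0.105, 0.003, 0.97, 1.28, 0.69, -0.001, 0.105, 0.003, 0.89, 1.27, 0.78, -0.001, 0.105, 0.003]
}}

```text
time_s: 5.73
ee_pos: [457.9, -51.4, 203.2]
ee_rot: [179.9, -24.2, -0.8]
force: [-0.2, 0.7, -0.8]
gripper_width: 0.2
gripper_force: 0.0
```

Call:
{"name": "step_arm", "arguments": {
  "plan": [0.81, 1.27, 0.88, -0.001, 0.105, 0.003, 0.72, 1.27, 0.96, -0.001, 0.105, 0.003, 0.62, 1.26, 1.03, -0.001, 0.105, 0.003, 0, 0, 0, 0, 0, 0]
}}

```text
time_s: 6.07
ee_pos: [479.3, -69.5, 191.0]
ee_rot: [-178.5, -36.1, -1.3]
force: [-0.0, -0.1, 0.3]
gripper_width: 0.4
gripper_force: 0.0
```

Run:
```python
from h import *
s=sensors.state();print(s["ee_pos"],s["ee_rot"],s["qpos"],s["force"])
plan([528,-89.5,135],[180,-42,-1.5],4)
f=viewer.grab_frame("wrist"); save(f,"w4.png")
```

```text
[479.28692896 -69.50157406 191.00225674] [-178.5273877   -36.05190264   -1.30056171] [-16.42467696  -0.99234885 129.81146105  32.68693889  19.27922198
  46.41841605] [-0.04726594 -0.14423006  0.3393945 ]
[0.17, 0.52, 1.84, -0.007, 0.026, 0.0003]
[0.12, 0.51, 1.85, -0.007, 0.026, 0.0003]
[0.07, 0.49, 1.86, -0.007, 0.026, 0.0003]
[0.03, 0.48, 1.86, -0.007, 0.026, 0.0003]
```

View pics/w4.png

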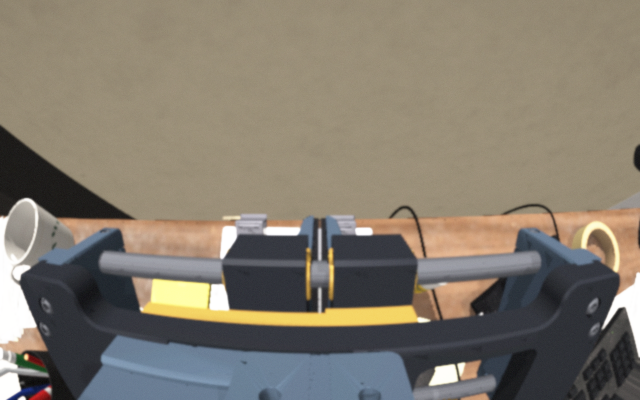

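Tilted view: the wall foot is near row 217 and the far clips are at (250,224) and (342,222). Joint 5 is already at 19° here, so I'll use a smaller tilt of 28°.

Run:
```python
from h import *
f=viewer.grab_frame("wrist")
for p in [(150,219),(390,217),(440,217)]: print(wz(f,p,0).round())
plan([529,-89.5,122],[180,-28,-1.5],5)
```

```text
[560. 166.   0.]
[ 561. -155.    0.]
[ 559. -221.    0.]
[-0.06, 0.42, 1.71, -0.0053, -0.0286, 0.0015]
[-0.01, 0.41, 1.72, -0.0053, -0.0286, 0.0015]
[0.04, 0.4, 1.72, -0.0053, -0.0286, 0.0015]
[0.09, 0.4, 1.72, -0.0053, -0.0286, 0.0015]
[0.14, 0.39, 1.72, -0.0053, -0.0286, 0.0015]
```

Call:
{"name": "step_arm", "arguments": {
  "plan": [-0.06, 0.42, 1.71, -0.005, -0.029, 0.0015, -0.01, 0.41, 1.72, -0.005, -0.029, 0.0015, 0.04, 0.4, 1.72, -0.005, -0.029, 0.0015, 0.09, 0.4, 1.72, -0.005, -0.029, 0.0015, 0, 0, 0, 0, 0, 0]
}}

```text
time_s: 6.58
ee_pos: [522.8, -85.3, 136.7]
ee_rot: [-179.8, -29.6, -1.2]
force: [-0.5, 0.4, -0.4]
gripper_width: 0.6
gripper_force: 0.0
```

Run:
```python
from h import *
s=sensors.state();print(s["ee_pos"],s["ee_rot"],s["qpos"],s["force"])
plan([530,-89.5,114],[180,-28,-1.5],4)
```

```text
[522.77319347 -85.30250869 136.73535493] [-179.76674215  -29.63200482   -1.20714906] [-14.65899803   8.89021065 125.28506851  22.37757143  18.21071887
  56.88941363] [-0.54664617  0.35207965 -0.39571025]
[-0.12, 0.1, 0.58, -0.0016, -0.0071, 0.0011]
[-0.12, 0.1, 0.59, -0.0016, -0.0071, 0.0011]
[-0.11, 0.1, 0.59, -0.0016, -0.0071, 0.0011]
[-0.11, 0.1, 0.59, -0.0016, -0.0071, 0.0011]
```

Call:
{"name": "step_arm", "arguments": {
  "plan": [-0.12, 0.1, 0.58, -0.0016, -0.007, 0.001, -0.12, 0.1, 0.59, -0.0016, -0.007, 0.001, -0.11, 0.1, 0.59, -0.0016, -0.007, 0.001, -0.11, 0.1, 0.59, -0.0016, -0.007, 0.001, 0, 0, 0, 0, 0, 0]
}}

```text
time_s: 7.0
ee_pos: [527.8, -89.3, 114.7]
ee_rot: [-180.0, -28.1, -1.6]
force: [-0.4, 1.1, 0.3]
gripper_width: 0.1
gripper_force: 0.0
```

Call:
{"name": "step_arm", "arguments": {
  "plan": [-0.094, 0, 0.177, 0, 0, 0, -0.094, 0, 0.177, 0, 0, 0, -0.094, 0, 0.177, 0, 0, 0, -0.094, 0, 0.177, 0, 0, 0]
}}

```text
time_s: 7.33
ee_pos: [527.9, -89.4, 107.4]
ee_rot: [-180.0, -28.2, -1.6]
force: [0.0, -0.7, 0.4]
gripper_width: 0.4
gripper_force: 0.0
```

Call:
{"name": "step_arm", "arguments": {
  "plan": [0.265, 0, 0.14, 0, 0, 0, -0.094, 0, 0.177, 0, 0, 0, -0.094, 0, 0.177, 0, 0, 0, -0.094, 0, 0.177, 0, 0, 0]
}}

```text
time_s: 7.67
ee_pos: [531.2, -89.4, 101.3]
ee_rot: [-180.0, -28.2, -1.6]
force: [-0.4, 0.2, 1.4]
gripper_width: 0.7
gripper_force: 0.4
```

Call:
{"name": "step_arm", "arguments": {
  "plan": [-0.07, 0, 0.133, 0, 0, 0, -0.07, 0, 0.133, 0, 0, 0, -0.07, 0, 0.133, 0, 0, 0, 0, 0, 0, 0, 0, 0]
}}

```text
time_s: 8.0
ee_pos: [531.9, -89.6, 97.6]
ee_rot: [-180.0, -28.3, -1.6]
force: [0.3, -0.0, 3.9]
gripper_width: 0.3
gripper_force: 1.9
```

Call:
{"name": "step_arm", "arguments": {
  "plan": [-0.07, 0, 0.133, 0, 0, 0, -0.07, 0, 0.133, 0, 0, 0, 0, 0, 0, 0, 0, 0]
}}

```text
time_s: 8.25
ee_pos: [532.5, -89.8, 95.2]
ee_rot: [180.0, -28.4, -1.6]
force: [1.0, 1.8, 5.4]
gripper_width: 0.4
gripper_force: 2.8
```

Call:
{"name": "step_arm", "arguments": {
  "plan": [-0.07, 0, 0.133, 0, 0, 0, -0.07, 0, 0.133, 0, 0, 0, 0, 0, 0, 0, 0, 0]
}}

```text
time_s: 8.5
ee_pos: [532.8, -89.9, 92.2]
ee_rot: [180.0, -28.4, -1.6]
force: [1.5, 0.0, 5.6]
gripper_width: 0.2
gripper_force: 2.9
```

Call:
{"name": "step_arm", "arguments": {
  "plan": [-0.047, 0, 0.089, 0, 0, 0, -0.047, 0, 0.089, 0, 0, 0, 0, 0, 0, 0, 0, 0]
}}

```text
time_s: 8.75
ee_pos: [533.1, -89.9, 90.9]
ee_rot: [180.0, -28.5, -1.6]
force: [-0.8, 1.4, 12.1]
gripper_width: 0.8
gripper_force: 5.9
```

Call:
{"name": "step_arm", "arguments": {
  "plan": [-0.047, 0, 0.089, 0, 0, 0, 0, 0, 0, 0, 0, 0]
}}

```text
time_s: 8.92
ee_pos: [533.3, -89.9, 90.5]
ee_rot: [180.0, -28.5, -1.6]
force: [-3.7, 2.2, 16.5]
gripper_width: 0.5
gripper_force: 7.9
```

Call:
{"name": "step_arm", "arguments": {
  "plan": [-0.047, 0, 0.089, 0, 0, 0, 0, 0, 0, 0, 0, 0]
}}

```text
time_s: 9.08
ee_pos: [533.4, -89.9, 90.0]
ee_rot: [180.0, -28.6, -1.5]
force: [-5.7, 3.0, 20.6]
gripper_width: 0.5
gripper_force: 10.2
```

Call:
{"name": "step_arm", "arguments": {
  "plan": [0.2, 0, -0.5, 0, 0, 0, 0.9, 0, -1.8, 0, 0, 0, 0.9, 0, -2.5, 0, 0, 0, 0.9, 0, -2.5, 0, 0, 0, 0.9, 0, -2.5, 0, 0, 0]
}}

```text
time_s: 9.5
ee_pos: [517.2, -89.0, 191.3]
ee_rot: [-179.9, -28.0, -1.6]
force: [1.4, -0.3, -0.1]
gripper_width: 0.3
gripper_force: 0.0
```

Run:
```python
from h import *
s=sensors.state();print(s["ee_pos"],s["ee_rot"],s["qpos"],s["force"])
plan([424.5,-88,165],[180,0,-1.5],6)
```

```text
[517.15625479 -88.97878674 191.30702838] [-179.94811959  -28.01975637   -1.55516605] [-14.84970066   4.35014855 119.8322499   12.95212429  29.07184462
  66.85061948] [ 1.41243921 -0.29183802 -0.0906375 ]
[-1.57, 0.03, -0.34, -0.0001, -0.0815, -0.0001]
[-1.59, 0.03, -0.21, -0.0001, -0.0815, -0.0001]
[-1.6, 0.02, -0.08, -0.0001, -0.0815, -0.0001]
[-1.6, 0.02, 0.05, -0.0001, -0.0815, -0.0001]
[-1.59, 0.02, 0.18, -0.0001, -0.0815, -0.0001]
[-1.57, 0.02, 0.31, -0.0001, -0.0815, -0.0001]
```

Call:
{"name": "step_arm", "arguments": {
  "plan": [-1.57, 0.03, -0.34, 0, -0.0815, 0, -1.59, 0.03, -0.21, 0, -0.0815, 0, -1.6, 0.02, -0.08, 0, -0.0815, 0, -1.6, 0.02, 0.05, 0, -0.0815, 0, -1.59, 0.02, 0.18, 0, -0.0815, 0]
}}

```text
time_s: 9.92
ee_pos: [440.0, -88.2, 169.0]
ee_rot: [-180.0, -4.6, -1.5]
force: [0.2, 0.2, -0.6]
gripper_width: 0.6
gripper_force: 0.0
```

Call:
{"name": "step_arm", "arguments": {
  "plan": [-1.57, 0.02, 0.31, 0, -0.0815, 0, 0, 0, 0, 0, 0, 0]
}}

```text
time_s: 10.08
ee_pos: [425.1, -87.9, 163.5]
ee_rot: [-179.9, 0.1, -1.5]
force: [-0.2, -0.2, -0.3]
gripper_width: 0.5
gripper_force: 0.0
```

Run:
```python
from h import *
s=sensors.state();print(s["ee_pos"],s["ee_rot"],s["qpos"],s["force"])
plan([424.5,-88,114],[180,0,-1.5],3)
f=viewer.grab_frame("wrist"); save(f,"w5.png",(180,60,380,210),4)
```

```text
[425.14568243 -87.88105312 163.52992965] [-1.79927463e+02  1.26761955e-01 -1.51203017e+00] [-1.32304918e+01  8.99736862e+00  1.12545967e+02  5.30510776e-02
  5.85955278e+01  7.82539201e+01] [-0.17037384 -0.18222527 -0.26176059]
[-0.02, 0.01, 1.65, -0.0004, 0.0007, -0.0001]
[-0.02, 0.01, 1.65, -0.0004, 0.0007, -0.0001]
[-0.02, 0.01, 1.65, -0.0004, 0.0007, -0.0001]
```

View pics/w5.png

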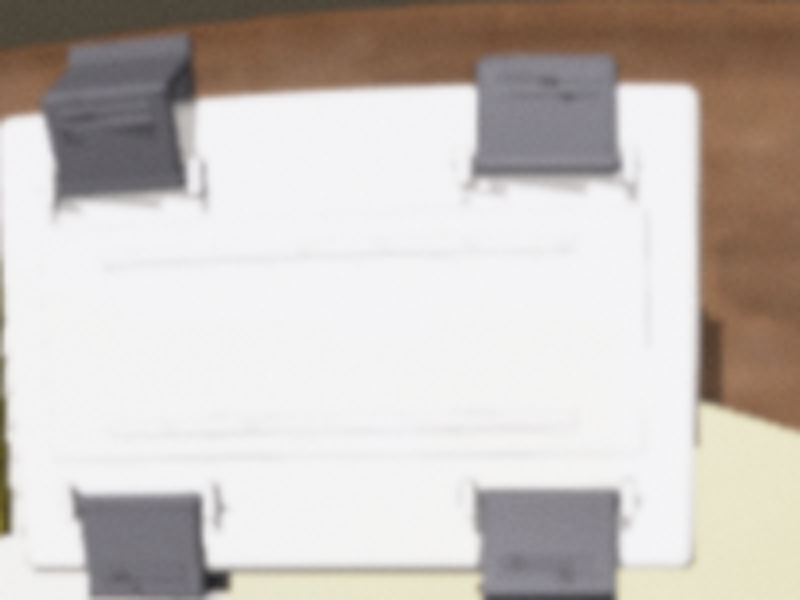

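Far-right at (545,115) now lies flat. Far-left at (120,110) is still up. Near-right at (545,545) is next.

Call:
{"name": "step_arm", "arguments": {
  "plan": [-0.02, 0.01, 1.9, 0, 0, 0, -0.02, 0.01, 1.9, 0, 0, 0, -0.02, 0.01, 1.9, 0, 0, 0, 0, 0, 0.3, 0, 0, 0, 0, 0, 0.2, 0, 0, 0]
}}

```text
time_s: 10.55
ee_pos: [424.9, -88.1, 102.2]
ee_rot: [-179.9, -0.1, -1.5]
force: [-0.5, -0.1, 0.2]
gripper_width: 0.7
gripper_force: 0.0
```

Call:
{"name": "step_arm", "arguments": {
  "plan": [0, 0, 0.2, 0, 0, 0, 0, 0, 0.2, 0, 0, 0, 0, 0, 0.2, 0, 0, 0, 0, 0, 0.2, 0, 0, 0]
}}

```text
time_s: 10.88
ee_pos: [425.6, -88.4, 95.3]
ee_rot: [-180.0, -0.2, -1.5]
force: [-0.9, -0.1, 1.6]
gripper_width: 0.4
gripper_force: 0.9
```

Call:
{"name": "step_arm", "arguments": {
  "plan": [0, 0, 0.15, 0, 0, 0, 0, 0, 0.15, 0, 0, 0, 0, 0, 0, 0, 0, 0]
}}

```text
time_s: 11.13
ee_pos: [425.0, -88.3, 91.7]
ee_rot: [-180.0, -0.1, -1.5]
force: [-3.1, -0.5, 3.8]
gripper_width: 0.3
gripper_force: 1.8
```

Call:
{"name": "step_arm", "arguments": {
  "plan": [0, 0, 0.15, 0, 0, 0, 0, 0, 0.15, 0, 0, 0, 0, 0, 0.15, 0, 0, 0, 0, 0, 0.1, 0, 0, 0, 0, 0, 0, 0, 0, 0]
}}

```text
time_s: 11.55
ee_pos: [426.0, -88.3, 86.3]
ee_rot: [-180.0, -0.2, -1.5]
force: [-2.4, 0.1, 2.5]
gripper_width: 0.4
gripper_force: 1.4
```

Call:
{"name": "step_arm", "arguments": {
  "plan": [0, 0, 0.15, 0, 0, 0, 0, 0, 0, 0, 0, 0]
}}

```text
time_s: 11.72
ee_pos: [426.0, -88.4, 85.5]
ee_rot: [-180.0, -0.2, -1.5]
force: [-3.1, 0.4, 10.5]
gripper_width: 0.4
gripper_force: 5.1
```

Call:
{"name": "step_arm", "arguments": {
  "plan": [0, 0, 0.12, 0, 0, 0, 0, 0, 0.08, 0, 0, 0, 0, 0, 0, 0, 0, 0]
}}

```text
time_s: 11.97
ee_pos: [426.1, -88.4, 85.0]
ee_rot: [-180.0, -0.3, -1.5]
force: [-7.2, 0.8, 23.8]
gripper_width: 0.6
gripper_force: 11.5
```

Call:
{"name": "step_arm", "arguments": {
  "plan": [0, 0, -0.5, 0, 0, 0, 0, 0, -2.5, 0, 0, 0, 0, 0, -3, 0, 0, 0, 0, 0, -3, 0, 0, 0, 0, 0, -1, 0, 0, 0]
}}

```text
time_s: 12.38
ee_pos: [428.1, -88.8, 186.6]
ee_rot: [180.0, -0.6, -1.5]
force: [0.3, -0.7, 0.5]
gripper_width: 0.1
gripper_force: 0.0
```

Run:
```python
from h import *
s=sensors.state();print(s["ee_pos"],s["ee_rot"],s["qpos"],s["force"])
plan([515,-1.5,180],[180,-28,-1.5],7)
```

```text
[428.0577168  -88.8075197  186.62171885] [179.95372841  -0.64671012  -1.54004783] [-1.32916284e+01  7.52346604e+00  1.10592745e+02  9.85681924e-02
  6.12412455e+01  7.82017417e+01] [ 0.32958591 -0.68405911  0.51034999]
[1.21, -1.28, 0.11, 0.0001, 0.0682, -0.0001]
[1.2, -1.28, 0.19, 0.0001, 0.0682, -0.0001]
[1.18, -1.28, 0.27, 0.0001, 0.0682, -0.0001]
[1.16, -1.28, 0.35, 0.0001, 0.0682, -0.0001]
[1.13, -1.28, 0.43, 0.0001, 0.0682, -0.0001]
[1.1, -1.28, 0.51, 0.0001, 0.0682, -0.0001]
[1.06, -1.28, 0.58, 0.0001, 0.0682, -0.0001]
```

Call:
{"name": "step_arm", "arguments": {
  "plan": [1.21, -1.28, 0.11, 0, 0.068, 0, 1.2, -1.28, 0.19, 0, 0.068, 0, 1.18, -1.28, 0.27, 0, 0.068, 0, 1.16, -1.28, 0.35, 0, 0.068, 0]
}}

```text
time_s: 12.72
ee_pos: [476.3, -38.0, 179.1]
ee_rot: [-179.9, -16.1, -1.6]
force: [0.1, -0.0, -0.1]
gripper_width: 0.8
gripper_force: 0.0
```

Call:
{"name": "step_arm", "arguments": {
  "plan": [1.13, -1.28, 0.43, 0, 0.068, 0, 1.1, -1.28, 0.51, 0, 0.068, 0, 1.06, -1.28, 0.58, 0, 0.068, 0, 0, 0, 0, 0, 0, 0]
}}

```text
time_s: 13.05
ee_pos: [511.2, 0.6, 174.1]
ee_rot: [-179.9, -27.4, -1.4]
force: [-1.7, 0.4, -0.3]
gripper_width: 0.6
gripper_force: 0.0
```

Run:
```python
from h import *
s=sensors.state();print(s["ee_pos"],s["ee_rot"],s["qpos"],s["force"])
plan([534.5,-1.5,111],[180,-28,-1.5],5)
```

```text
[511.22223318   0.57127599 174.05939824] [-179.93128222  -27.40311404   -1.44569695] [-1.19582680e+00  4.35306171e+00  1.22589772e+02 -1.06908856e-01
  2.56540480e+01  9.03182025e+01] [-1.66950143  0.42493985 -0.33844054]
[-0.17, 0.03, 1.33, -0.0003, 0.0021, 0.0002]
[-0.17, 0.03, 1.33, -0.0003, 0.0021, 0.0002]
[-0.17, 0.03, 1.33, -0.0003, 0.0021, 0.0002]
[-0.17, 0.03, 1.33, -0.0003, 0.0021, 0.0002]
[-0.18, 0.03, 1.33, -0.0003, 0.0021, 0.0002]
```

Call:
{"name": "step_arm", "arguments": {
  "plan": [-0.17, 0.03, 1.33, 0, 0.002, 0, -0.17, 0.03, 1.33, 0, 0.002, 0, -0.17, 0.03, 1.33, 0, 0.002, 0, -0.17, 0.03, 1.33, 0, 0.002, 0, -0.18, 0.03, 1.33, 0, 0.002, 0]
}}

```text
time_s: 13.47
ee_pos: [536.1, -3.6, 112.2]
ee_rot: [-180.0, -28.0, -1.6]
force: [0.8, -0.2, -0.6]
gripper_width: 0.6
gripper_force: 0.0
```

Call:
{"name": "step_arm", "arguments": {
  "plan": [-0.094, 0, 0.177, 0, 0, 0, -0.094, 0, 0.177, 0, 0, 0, 0, 0, 0, 0, 0, 0]
}}

```text
time_s: 13.72
ee_pos: [535.4, -3.4, 108.5]
ee_rot: [-180.0, -28.0, -1.6]
force: [0.1, 0.1, 0.1]
gripper_width: 0.5
gripper_force: 0.0
```

Call:
{"name": "step_arm", "arguments": {
  "plan": [-0.22, -0.25, -0.12, 0, 0, 0, -0.094, 0, 0.177, 0, 0, 0, -0.094, 0, 0.177, 0, 0, 0, -0.094, 0, 0.177, 0, 0, 0, 0, 0, 0, 0, 0, 0]
}}

```text
time_s: 14.13
ee_pos: [532.7, -0.5, 102.3]
ee_rot: [-180.0, -28.0, -1.6]
force: [-0.3, 0.4, -0.6]
gripper_width: 0.7
gripper_force: 0.0
```

Call:
{"name": "step_arm", "arguments": {
  "plan": [-0.07, 0, 0.133, 0, 0, 0, -0.07, 0, 0.133, 0, 0, 0, -0.07, 0, 0.133, 0, 0, 0, 0, 0, 0, 0, 0, 0]
}}

```text
time_s: 14.47
ee_pos: [533.3, -0.6, 97.9]
ee_rot: [-180.0, -28.0, -1.6]
force: [0.6, -0.3, 0.3]
gripper_width: 0.7
gripper_force: 0.3
```

Call:
{"name": "step_arm", "arguments": {
  "plan": [-0.07, 0, 0.133, 0, 0, 0, -0.07, 0, 0.133, 0, 0, 0, -0.07, 0, 0.133, 0, 0, 0, 0, 0, 0, 0, 0, 0]
}}

```text
time_s: 14.8
ee_pos: [534.6, -0.6, 94.7]
ee_rot: [-180.0, -28.2, -1.6]
force: [0.6, -0.6, 5.5]
gripper_width: 0.5
gripper_force: 2.4
```

Call:
{"name": "step_arm", "arguments": {
  "plan": [-0.047, 0, 0.089, 0, 0, 0, -0.047, 0, 0.089, 0, 0, 0, 0, 0, 0, 0, 0, 0]
}}

```text
time_s: 15.05
ee_pos: [534.5, -0.6, 92.4]
ee_rot: [-180.0, -28.2, -1.6]
force: [2.8, -0.6, 3.0]
gripper_width: 0.4
gripper_force: 1.5
```

Call:
{"name": "step_arm", "arguments": {
  "plan": [-0.07, 0, 0.133, 0, 0, 0, -0.07, 0, 0.133, 0, 0, 0, 0, 0, 0, 0, 0, 0]
}}

```text
time_s: 15.3
ee_pos: [535.1, -0.6, 90.5]
ee_rot: [-180.0, -28.4, -1.6]
force: [-3.1, 0.3, 14.7]
gripper_width: 0.3
gripper_force: 7.3
```

Call:
{"name": "step_arm", "arguments": {
  "plan": [-0.047, 0, 0.089, 0, 0, 0, 0, 0, 0, 0, 0, 0]
}}

```text
time_s: 15.47
ee_pos: [535.2, -0.6, 90.2]
ee_rot: [-180.0, -28.4, -1.6]
force: [-5.4, -0.2, 19.0]
gripper_width: 0.5
gripper_force: 9.4
```

Bottomed out. I'll lift, retreat and check.

Call:
{"name": "step_arm", "arguments": {
  "plan": [-0.047, 0, 0.089, 0, 0, 0, 0.1, 0, -0.3, 0, 0, 0, 0.9, 0, -1.8, 0, 0, 0, 0.9, 0, -2.5, 0, 0, 0, 0.9, 0, -2.5, 0, 0, 0]
}}

```text
time_s: 15.88
ee_pos: [522.5, -0.3, 161.3]
ee_rot: [-180.0, -27.7, -1.6]
force: [-0.2, 0.0, 0.1]
gripper_width: 0.2
gripper_force: 0.0
```

Call:
{"name": "step_arm", "arguments": {
  "plan": [-1.5, 0.7, -1.5, 0, -0.1, 0, -1.5, 0.7, -1.5, 0, -0.1, 0, -1.5, 0.7, -1.5, 0, -0.1, 0, -1.5, 0.7, -1.5, 0, -0.1, 0, -1.5, 0.7, -1.5, 0, -0.1, 0]
}}

```text
time_s: 16.3
ee_pos: [428.7, -33.0, 212.6]
ee_rot: [-179.9, 1.1, -1.5]
force: [0.4, 0.0, -0.4]
gripper_width: 0.5
gripper_force: 0.0
```

Run:
```python
from h import *
s=sensors.state();print(s["ee_pos"],s["ee_rot"],s["force"])
f=viewer.grab_frame("wrist"); save(f,"w6.png",(200,60,440,240),3.3)
T=viewer.grab_frame("top")
for t in ["storage_box","mug","pen_pot","sticky_pad","glue_stick","highlighter"]:
    for q in viewer.pinpoint(t,T)[:1]: print(t,q["score"],at_z(T,q["location"],0).round())
```

```text
[428.73901454 -33.04485002 212.6174381 ] [-179.94657702    1.06825097   -1.54316287] [ 0.40200438  0.02673211 -0.41507027]
storage_box 0.76 [475. -43.   0.]
mug 0.78 [487. 344.   0.]
pen_pot 0.79 [319. 271.  -0.]
sticky_pad 0.95 [457.  97.   0.]
glue_stick 0.54 [ 479. -176.    0.]
highlighter 0.48 [379. -56.   0.]
```

View pics/w6.png

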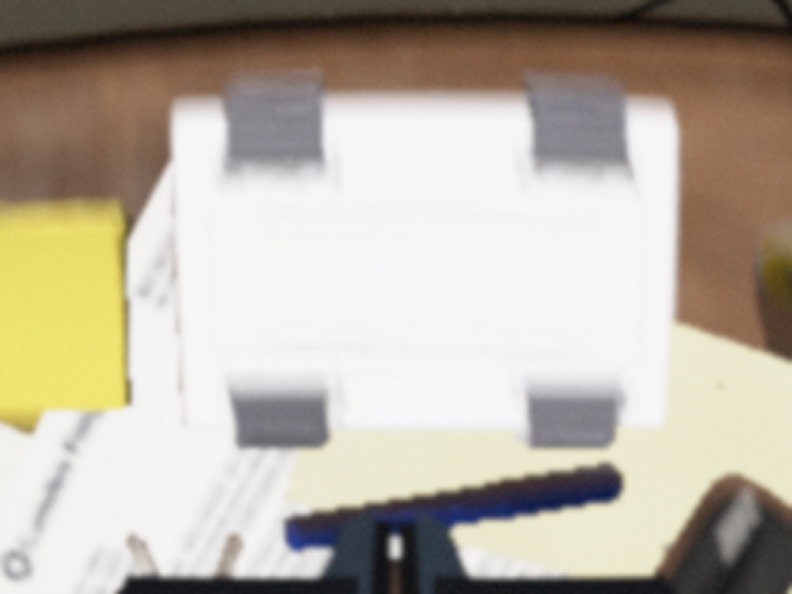

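All four plates lie flat: far clips at (275,120) and (580,120), near clips at (280,415) and (572,415). All four stopped hard at matching heights, and the bystanders are where they were.

```bash
python3 -c "
from workcell import env
print(env.job_done())"
```

```text
the job is handed in; nothing more can be done
None
```

All four clips are pressed shut, in the order near-left, far-right, near-right, far-left. The last camera check shows every plate flat and nothing else visibly moved; the job was handed in at about 16 s, and no verdict came back.

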